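# Press the glued bone leaf home in the inlay panel

## Task

Glue is in under the white bone leaf on the carved panel, the off-white piece with the pointed almond outline. With the fingertips press just that leaf gently straight down until it is fully home, keep it pressed there for about two seconds so that the glue grabs, then draw the hand back clear. Pick nothing up: the other inlay pieces are only dry-fitted and must not be touched, and the chisel, glue jar, hammer and pencil stay where they lie.

Things in the scene. Friction and masses are not known exactly. Their poses are not given: they have to be found in the camera images.
- panel: The carved brown panel, 280 x 380 x 22 mm, flat on the bench against low battens and not movable; origin at the centre of its underside, x across its short side, z up. Its top face is 22 mm above the bench. Five inlay pieces stand proud in it, one at each corner of a 140 x 180 mm rectangle and one in the middle (centres at least 100 mm apart); which is where changes. Thin wire scrolls and small dark empty pockets are only decoration.
- bone_leaf_pocket: The pocket of the bone leaf, with the white bone leaf in it, the piece to press: pointed almond outline 60 mm long, 30 mm wide in the middle, flat top, off-white, 7 mm thick. Origin at the centre of the pocket mouth, level with the panel's top face (22 mm above the bench); x along the leaf's length, z up.
- bone_leaf_top (a point): Centre of the flat top of the bone leaf, the spot to press; sinks as the leaf goes in. It starts 5 to 7.5 mm above the panel's face and is 1.5 mm above it when the leaf is home.
- bone_leaf (a joint): How far the bone leaf still stands above its seat, m: 0 = fully home (its top then left 1.5 mm proud of the panel, to be sanded off later), 0.0035 to 0.006 at the start; it can be drawn up to 0.012. It slides straight down against about 3 N of steady friction, stays where it is left, and at home comes onto a firm bottom where the force climbs steeply: 6 to 15 N there is a proper light press, over 40 N would crack it.
- brass_leaf_pocket: The pocket with the yellow brass leaf: same pointed almond outline as the bone leaf, 60 x 30 mm, 7 mm thick, dry-fitted: leave it alone. Origin at the centre of the pocket mouth on the panel's top face.
- brass_leaf_top (a point): Centre of the flat top of the yellow brass leaf, 4.5 to 7.5 mm above the panel's face. It would slide at about 3 N.
- ebony_leaf_pocket: The pocket with the black ebony leaf: same pointed almond outline as the bone leaf, 60 x 30 mm, 7 mm thick, dry-fitted: leave it alone. Origin at the centre of the pocket mouth on the panel's top face.
- ebony_leaf_top (a point): Centre of the flat top of the black ebony leaf, 4.5 to 7.5 mm above the panel's face. It would slide at about 3 N.
- bone_square_pocket: The pocket with the white bone square: a square tile, 32 x 32 mm, 7 mm thick, dry-fitted: leave it alone. Origin at the centre of the pocket mouth on the panel's top face.
- bone_square_top (a point): Centre of the flat top of the white bone square, 4.5 to 7.5 mm above the panel's face. It would slide at about 3 N.
- bone_bud_pocket: The pocket with the white bone bud: a round disc, 32 mm across, 7 mm thick, dry-fitted: leave it alone. Origin at the centre of the pocket mouth on the panel's top face.
- bone_bud_top (a point): Centre of the flat top of the white bone bud, 4.5 to 7.5 mm above the panel's face. It would slide at about 3 N.
- chisel: Loose all-steel carving chisel lying on the panel near the panel's edge on its own +y side: 170 x 11 x 11 mm, origin under its middle, x along it.
- glue_jar: Loose amber glass glue jar with a dark lid, standing on the panel near the edge on its own -y side: 48 mm across, 49 mm tall, origin at the centre of its foot.
- hammer: Loose hammer lying on the bench to the right of the panel, 270 mm long, about 30 mm high.
- pencil: Loose flat red carpenter's pencil lying on the bench to the left of the panel, 170 x 13 x 7 mm, origin under its middle.

How it is judged:
By the outcome, as a careful person would: the job done as asked, in the order asked, and still so for the second after the job is handed in, with the robot touching nothing.
It also fails if it takes over 38 s, if anything falls off the work surface, if the arm or the gripper's body presses on something with over 40 N, if the wrist force passes 120 N, or if a joint passes its speed limit or range.

## Robot

A 6-joint arm with a two-finger parallel gripper is mounted at the origin on the work surface. World frame = base frame: x ahead of the robot, y to its left, z up, the work surface at z = 0. Lengths are in m, angles in rad, forces in N, time in s.
With the tool pointing down it reaches from about 0.225 to 0.875 m from the base axis. Payload 3.4 kg.
Tool frame: the origin (TCP) lies at the very end of the fingers, on their centre line; the grasp point (between the pads) lies 19 mm behind it; x points along the fingers, y is the direction in which the jaws open and shut, and the axes are right-handed (so a half turn about x gives the same grasp; the last joint's range is limited). The gripper opens to 85 mm and grips with 20 to 120 N. Pads are 22 mm wide; open, the fingers measure 114 mm over their backs; the gripper's body (76 mm by 85 mm) begins 54 mm behind the grasp point. The pads swing forward as they close: fully open they stand 13 mm farther back than shut.
Start: joints at [1.112, 0.276, 1.505, -0, 1.361, -0.121], TCP at [0.191, 0.543, 0.231] pointing down, gripper open.
Joint ranges: [-2.89, 2.89], [-0.75, 2.08], [0.22, 2.7], [-1.18, 4.32], [0.11, 2.71], [-2.7, 2.7]. Speed limits (rad/s): [2.57, 2.57, 3.14, 3.14, 3.14, 3.14].

## Interface

Orientations are given as a unit quaternion [w, x, y, z].
In Python, from rig import manip gives the robot as it stands. The module is installed in compiled form; this text tells all that it offers.
- The arm moves only by the tool play_rows, never from a script. Its argument "plan" is a list that holds one entry, the list of rows, each a list of 5 numbers: the closure, from 0 (fully open) to 1 (shut), then the shift along the tool's x, y, z in m, then the turn about the tool's x in degrees. A call has 1 to 12 rows; each row is the pose to reach, as a shift and turn from the pose measured when the call began, along the tool's axes at that moment; what a row does not reach only later rows make up. A row lasts 1/10 s, in which the tool goes at most 50 mm and 8.59 degrees, less where a joint would pass 70% of its speed; a pose out of reach is approached as far as the arm can. A call with a gripper value outside its range is refused whole. The fingers move at their own pace and stop on an object; "grip_force" is the grip in N (left out, the last holds). Time passes only in rows, so rows that repeat a pose let the fingers close. It gives the time, the measured TCP pose, the force and the opening at its end, in the units of the state.
- manip.get_state(): the state, without advancing time (a new reading comes with each control period).
- manip.get_image(name): name is "side" or "top"; returns (picture, depth): 420x560x3 uint8, red, green, blue; 420x560 float32, m along the optical axis (not along the pixel's ray), 0 where there is no reading.
- manip.camera_params(name): a dict with "intrinsics" (3x3 intrinsics, pixels), "dist_coeffs" ([k1, k2, p1, p2, k3] as OpenCV has them; the pictures are not rectified), "R" (3x3) and "t" (3): a world point X has camera coordinates R X + t. Camera axes: x right, y down, z forward; pixel columns grow to the right and rows downward; lengths in m; the calibration is good to about 2 mm. A picture is of the moment at which its call begins. camera_params takes no time and is no camera call.
- manip.sign_off(): hands the job in, once; it reports no verdict.
The state is a dict: "clock": time; "qpos": joint angles; "qd": joint speeds; "effort": joint torques, N m; "position": TCP position; "ee_rot": TCP orientation; "contact_force": force on the tool from outside, world axes, zero at the start; "moment": the same for the moment, N m; "width": finger opening in m.
Only numpy, scipy, OpenCV 4.12 (cv2) and the standard library are available. Lean on these libraries where they do the work, as an engineer would, in place of code of your own. Each camera call takes 0.05 s, during which the arm holds its last target.

## Working session

There is one attempt and no reset: what is moved stays moved. The work goes in short steps, Python scripts to look and compute and a tool call to move; the robot and the scene stay as the last step left them, time stands still between calls to the robot, and variables do not carry over. Pictures are saved under pics/ and viewed, and the job is handed in when it is done.

Besides the shell and the picture viewer there is one more tool, called after "Call:" in YAML: its name, and indented under it one key for each argument. play_rows: Moves the arm, as the interface text tells. Its arguments: {"type":"object","properties":{"plan":{"type":"array","items":{"type":"array","items":{"type":"array","items":{"type":"number"}}}},"grip_force":{"type":"number"}},"required":["plan"]}

```bash
mkdir -p pics; python3 - <<'E'
from rig import manip
import cv2,numpy as np
for n in ["top","side"]:
    im,d=manip.get_image(n); cv2.imwrite(f"pics/{n}0.png",im[:,:,::-1]); np.save(f"{n}0.npy",d); np.save(f"{n}0i.npy",im)
    print(n,{k:np.round(v,4).tolist() for k,v in manip.camera_params(n).items()})
print(manip.get_state())
E
```

```text
top {'intrinsics': [[415.7327, 0.0, 279.5636], [0.0, 415.7327, 209.5957], [0.0, 0.0, 1.0]], 'dist_coeffs': [0.0362, 0.0, 0.0, 0.0, 0.0], 'R': [[-0.0196, -0.9997, 0.0157], [-0.9852, 0.0167, -0.1708], [0.1705, -0.0188, -0.9852]], 't': [0.0084, 0.5648, 1.0564]}
side {'intrinsics': [[512.3039, 0.0, 277.3689], [0.0, 512.3039, 209.989], [0.0, 0.0, 1.0]], 'dist_coeffs': [-0.1332, 0.0, 0.0, 0.0, 0.0], 'R': [[-0.9217, -0.3878, -0.0126], [-0.1844, 0.4665, -0.8651], [0.3414, -0.795, -0.5014]], 't': [0.5379, 0.1408, 1.3234]}
{'clock': 0.1, 'qpos': array([ 1.11198361e+00,  2.76549869e-01,  1.50604607e+00, -6.15501649e-06,
        1.36072283e+00, -1.21021294e-01]), 'qd': array([-0.00126733, -0.00102374, -0.004521  , -0.00158417,  0.00022476,
        0.00059149]), 'effort': array([ 3.23886627e-03, -4.17698979e+01, -2.46404582e+01, -7.36100537e-05,
        5.82672888e-03,  1.14568928e-05]), 'position': array([0.19035428, 0.54205049, 0.23050014]), 'ee_rot': array([ 0.69687275,  0.11827441,  0.69721759, -0.11944524]), 'contact_force': array([ 0.04689987,  0.27672824, -0.18640673]), 'moment': array([-0.01452404,  0.01906696,  0.05195597]), 'width': 0.08505677645051515}
```

View pics/top0.png

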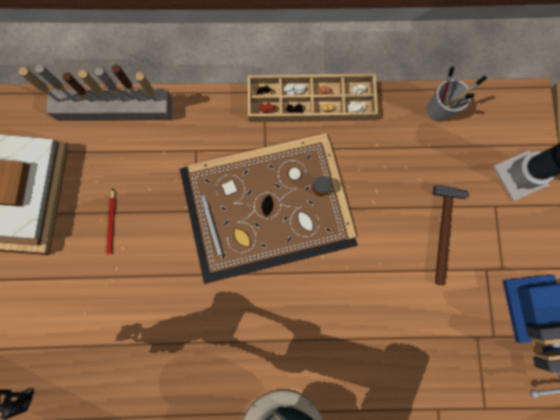

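View pics/side0.png

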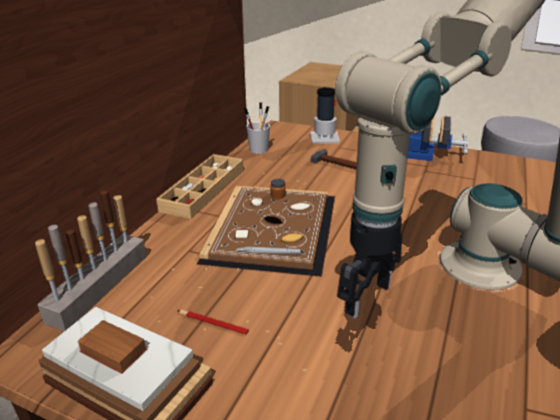

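The top view shows the white leaf at about (305,221), with the jar near it at (322,186), brass at (242,238), ebony at (267,205), the square at (229,188) and the bud at (294,174). In the side view the white leaf is at about (300,207). The arm covers none of them.

```bash
cat > h.py <<'E'
import numpy as np,cv2
from rig import manip
def ray(n,uv,z):
    c=manip.camera_params(n);K=np.array(c['intrinsics']);D=np.array(c['dist_coeffs']);R=np.array(c['R']);t=np.array(c['t'])
    p=cv2.undistortPoints(np.array(uv,float).reshape(-1,1,2),K,D).reshape(-1,2)
    d=np.c_[p,np.ones(len(p))]@R; o=-R.T@t
    return o+d*((z-o[2])/d[:,2])[:,None]
def proj(n,X):
    c=manip.camera_params(n)
    return cv2.projectPoints(np.array(X,float).reshape(-1,1,3),cv2.Rodrigues(np.array(c['R']))[0],np.array(c['t']),np.array(c['intrinsics']),np.array(c['dist_coeffs']))[0].reshape(-1,2)
E
python3 - <<'E'
from h import *
Z=.028
for n,box in [("top",(200,160,320,260)),("side",(225,190,325,250))]:
    im=np.load(n+"0i.npy");d=np.load(n+"0.npy")
    hsv=cv2.cvtColor(im,cv2.COLOR_RGB2HSV)
    m=((hsv[...,1]<75)&(hsv[...,2]>135)).astype(np.uint8)
    mm=np.zeros_like(m);x0,y0,x1,y1=box;mm[y0:y1,x0:x1]=m[y0:y1,x0:x1]
    k,l,s,c=cv2.connectedComponentsWithStats(mm)
    for i in range(1,k):
        if s[i,4]<25: continue
        ys,xs=np.where(l==i); P=ray(n,np.c_[xs,ys],Z)
        cen=P.mean(0);w,v=np.linalg.eigh(np.cov(P[:,:2].T));a=v[:,1]
        r=P[:,:2]@v; print(n,c[i].round(1),s[i,4],"cen",cen.round(4),"ang",np.degrees(np.arctan2(a[1],a[0])).round(1),"ext",np.ptp(r,axis=0)[::-1].round(4))
    cr=im[y0:y1,x0:x1,::-1]; cv2.imwrite(f"pics/{n}crop.png",cv2.resize(cr,None,fx=6,fy=6,interpolation=cv2.INTER_CUBIC)[:600,:800])
# jar
im=np.load("top0i.npy")
for nm,uv,z in [("jar lid",(322,186),.071),("ebony",(267,205),.028),("brass",(242,238),.028),("chisel",(212,226),.03)]:
    print(nm,ray("top",[uv],z).round(3))
d=np.load("top0.npy"); print(d[180:192:2,314:332:3].round(3))
E
```

```text
top [294.2 172.9] 117 cen [ 0.6703 -0.0447  0.028 ] ang 179.4 ext [0.034  0.0304]
top [228.9 187.2] 153 cen [0.6328 0.1344 0.028 ] ang -154.9 ext [0.035 0.033]
top [210.4 224.4] 218 cen [0.5316 0.184  0.028 ] ang -163.6 ext [0.1663 0.0112]
top [252.3 211. ] 30 cen [0.566  0.0715 0.028 ] ang 146.6 ext [0.034 0.012]
top [305.  220.9] 192 cen [ 0.5363 -0.0704  0.028 ] ang -148.1 ext [0.057  0.0317]
side [240.2 197.2] 41 cen [ 0.7289 -0.0476  0.028 ] ang 105.1 ext [0.1109 0.0119]
side [256.4 201.3] 71 cen [ 0.6709 -0.0423  0.028 ] ang 117.3 ext [0.046  0.0313]
side [299.7 205.9] 112 cen [ 0.537  -0.0639  0.028 ] ang -137.0 ext [0.0603 0.0404]
side [241.2 233.5] 99 cen [0.633  0.1396 0.028 ] ang 118.4 ext [0.0391 0.0342]
side [265.9 248. ] 173 cen [0.5407 0.1791 0.028 ] ang -158.5 ext [0.166  0.0148]
jar lid [[ 0.622 -0.114  0.071]]
ebony [[0.582 0.031 0.028]]
brass [[0.493 0.099 0.028]]
chisel [[0.527 0.179 0.03 ]]
[[1.148 1.096 1.097 1.099 1.097 1.095]
 [1.096 1.095 1.095 1.092 1.101 1.101]
 [1.096 1.095 1.093 1.1   1.097 1.096]
 [1.098 1.094 1.094 1.096 1.094 1.095]
 [1.113 1.092 1.099 1.095 1.095 1.098]
 [1.11  1.098 1.093 1.091 1.093 1.139]]
```

View pics/topcrop.png

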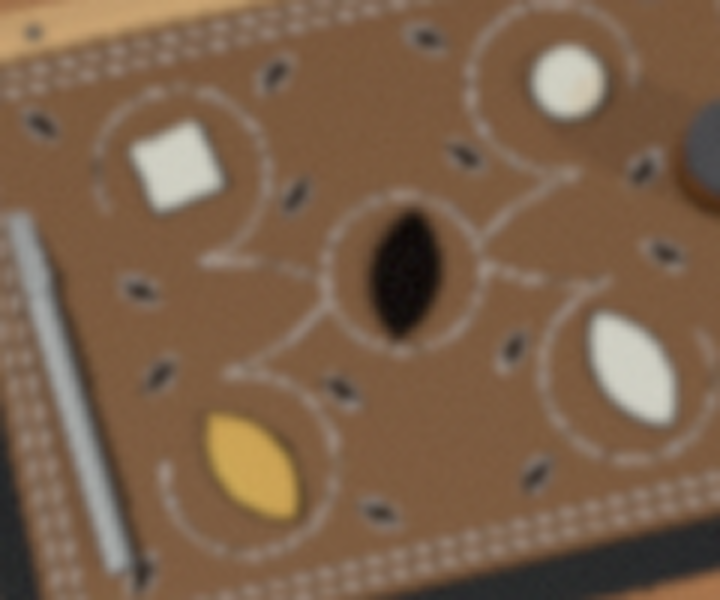

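```bash
cat >> h.py <<'E'
from scipy.spatial.transform import Rotation as Ro
def go(T,ang):
    s=manip.get_state();q=s['ee_rot'];R=Ro.from_quat(np.r_[q[1:],q[0]]).as_matrix()
    print("clock",s['clock'],"pos",s['position'].round(4),"F",np.round(s['contact_force'],2),"w",round(s['width'],4),"q",np.round(s['qpos'],3))
    print("R",R.round(3).tolist())
    print("shift",(R.T@(np.array(T)-s['position'])).round(4))
    y=np.degrees(np.arctan2(R[1,1],R[0,1]))
    # tool x down: +turn about x lowers world yaw
    print("yaw of y",y.round(2),"turn",((y-ang+90)%180-90).round(2))
E
python3 -c "
from h import *
go([.5365,-.069,.12],32)"
```

```text
clock 0.1 pos [0.1904 0.5421 0.2305] F [ 0.05  0.28 -0.19] w 0.0851 q [ 1.112  0.277  1.506 -0.     1.361 -0.121]
R [[-0.001, 0.331, 0.943], [-0.002, 0.943, -0.331], [-1.0, -0.002, -0.0]]
shift [ 0.1112 -0.4616  0.5291]
yaw of y 70.65 turn 38.65
```

Call:
play_rows:
  plan:
    - [[1,0,-0.027,0.031,3],[1,0,-0.054,0.062,6],[1,0,-0.081,0.093,9],[1,0,-0.108,0.124,12],[1,0,-0.135,0.155,15],[1,0,-0.162,0.186,18],[1,0,-0.189,0.217,21],[1,0,-0.216,0.248,24],[1,0,-0.243,0.279,27],[1,0,-0.27,0.31,30],[1,0,-0.297,0.341,33],[1,0,-0.324,0.372,36]]
  grip_force: 30

```text
clock: 1.3
position: [0.4342, 0.1115, 0.2308]
ee_rot: [0.626, 0.329, 0.626, -0.33]
contact_force: [0.6, -0.5, 0.7]
width: -0.0
```

```bash
python3 -c "
from h import *
go([.5365,-.069,.12],32)"
```

```text
clock 1.3 pos [0.4342 0.1115 0.2308] F [ 0.65 -0.52  0.68] w -0.0 q [ 9.700e-02  8.400e-02  1.753e+00 -1.000e-03  1.306e+00 -5.050e-01]
R [[-0.001, 0.824, 0.567], [-0.001, 0.567, -0.824], [-1.0, -0.002, 0.0]]
shift [ 0.1109 -0.0178  0.2066]
yaw of y 34.51 turn 2.51
```

Call:
play_rows:
  plan:
    - [[1,0,-0.003,0.035,1],[1,0,-0.006,0.07,2],[1,0,-0.01,0.11,2.5],[1,0,-0.013,0.15,2.5],[1,0,-0.016,0.185,2.5],[1,0.01,-0.018,0.2065,2.5],[1,0.04,-0.018,0.2065,2.5],[1,0.07,-0.018,0.2065,2.5],[1,0.1,-0.018,0.2065,2.5],[1,0.12,-0.018,0.2065,2.5],[1,0.12,-0.018,0.2065,2.5],[1,0.12,-0.018,0.2065,2.5]]

```text
clock: 2.5
position: [0.5359, -0.0686, 0.1106]
ee_rot: [0.618, 0.342, 0.619, -0.343]
contact_force: [-0.4, 0.4, -0.3]
width: 0.0002
```

```bash
python3 - <<'E'
from h import *
ims=[]
for n in ["top","side"]:
    im,d=manip.get_image(n); np.save(n+"1i.npy",im)
    p=proj(n,[manip.get_state()['position'],[.5365,-.069,.028]]);print(n,p.round(1))
    u,v=p[1].astype(int); cr=im[v-35:v+25,u-40:u+40,::-1]
    ims.append(cv2.resize(cr,None,fx=5,fy=5,interpolation=cv2.INTER_CUBIC))
cv2.imwrite("pics/c1.png",np.hstack(ims))
go([.5365,-.069,.030],32)
E
```

```text
top [[306.9 215.9]
 [304.5 220.9]]
side [[300.5 180.3]
 [300.5 205.2]]
clock 2.6 pos [ 0.5371 -0.069   0.112 ] F [ 0.   -0.31 -0.37] w 0.0 q [-0.255  0.32   1.759 -0.002  1.06  -0.813]
R [[0.001, 0.848, 0.53], [-0.002, 0.53, -0.848], [-1.0, -0.0, 0.002]]
shift [ 0.082  -0.0006 -0.0005]
yaw of y 32.03 turn 0.03
```

View pics/c1.png

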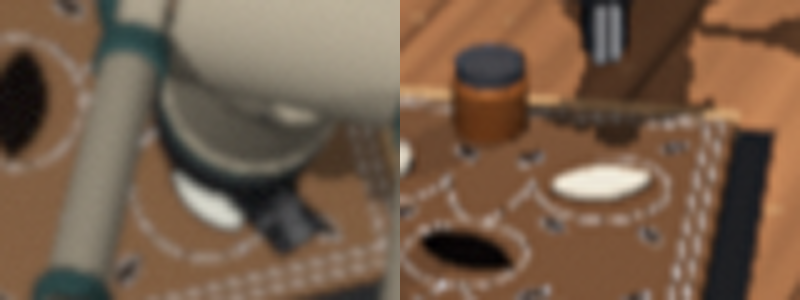

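The side view has the shut tips at about (301,182), straight above the white leaf at about (300,206). The jar is clear to the left.

Call:
play_rows:
  plan:
    - [[1,0.02,0,0,0],[1,0.04,0,0,0],[1,0.055,0,0,0],[1,0.065,0,0,0],[1,0.07,0,0,0],[1,0.074,0,0,0],[1,0.076,0,0,0],[1,0.077,0,0,0],[1,0.077,0,0,0],[1,0.077,0,0,0]]

```text
clock: 3.6
position: [0.5374, -0.0692, 0.0353]
ee_rot: [0.619, 0.342, 0.618, -0.343]
contact_force: [0.6, 0.5, -0.2]
width: -0.0
```

```bash
python3 - <<'E'
from h import *
im,d=manip.get_image("side")
cv2.imwrite("pics/c2.png",cv2.resize(im[165:235,250:350,::-1],None,fx=7,fy=7,interpolation=cv2.INTER_CUBIC))
go([.5365,-.069,.0235],32)
E
```

```text
clock 3.65 pos [ 0.5374 -0.0692  0.0353] F [ 0.42 -0.28  1.47] w 0.0003 q [-0.255  0.409  1.852 -0.002  0.878 -0.813]
R [[0.002, 0.848, 0.53], [-0.002, 0.53, -0.848], [-1.0, 0.0, 0.002]]
shift [ 0.0118 -0.0007 -0.0007]
yaw of y 32.03 turn 0.03
```

View pics/c2.png

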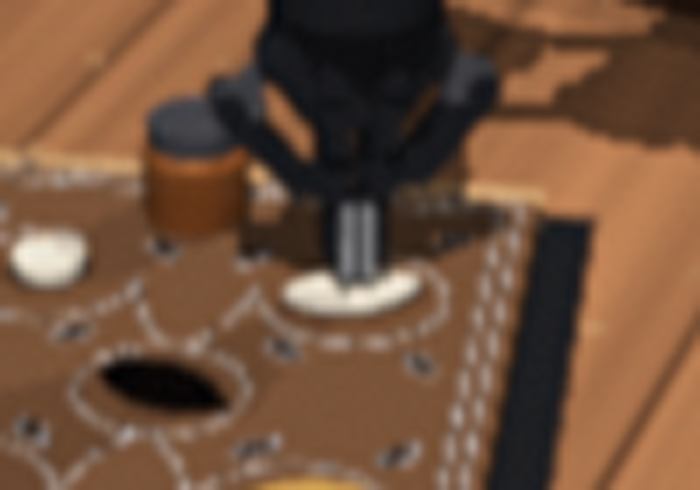

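The tips are just above the middle of the white leaf, at about (300,205) in the full side image, and nothing else is near them.

Call:
play_rows:
  plan:
    - [[1,0.001,0,0,0],[1,0.002,0,0,0],[1,0.003,0,0,0],[1,0.004,0,0,0],[1,0.005,0,0,0],[1,0.006,0,0,0],[1,0.007,0,0,0],[1,0.0075,0,0,0],[1,0.0075,0,0,0],[1,0.0075,0,0,0]]

```text
clock: 4.65
position: [0.5375, -0.0692, 0.0278]
ee_rot: [0.619, 0.342, 0.618, -0.343]
contact_force: [0.3, -0.5, -0.7]
width: -0.0003
```

Call:
play_rows:
  plan:
    - [[1,0.0005,0,0,0],[1,0.001,0,0,0],[1,0.0015,0,0,0],[1,0.002,0,0,0],[1,0.002,0,0,0]]

```text
clock: 5.15
position: [0.5375, -0.0692, 0.026]
ee_rot: [0.619, 0.342, 0.618, -0.343]
contact_force: [0.1, -0.1, 2.6]
width: 0.0002
```

Call:
play_rows:
  plan:
    - [[1,0.0003,0,0,0],[1,0.0006,0,0,0],[1,0.0009,0,0,0],[1,0.0012,0,0,0],[1,0.0015,0,0,0],[1,0.0015,0,0,0]]

```text
clock: 5.75
position: [0.5375, -0.0692, 0.0244]
ee_rot: [0.619, 0.342, 0.618, -0.343]
contact_force: [-0.9, 1.1, 3.8]
width: -0.0001
```

Call:
play_rows:
  plan:
    - [[1,0.0002,0,0,0],[1,0.0004,0,0,0],[1,0.0006,0,0,0],[1,0.0006,0,0,0]]

```text
clock: 6.15
position: [0.5375, -0.0692, 0.0237]
ee_rot: [0.619, 0.342, 0.618, -0.343]
contact_force: [0.1, -0.3, 2.7]
width: -0.0001
```

Call:
play_rows:
  plan:
    - [[1,0.0002,0,0,0],[1,0.0004,0,0,0],[1,0.0004,0,0,0]]

```text
clock: 6.45
position: [0.5375, -0.0692, 0.0235]
ee_rot: [0.619, 0.342, 0.618, -0.343]
contact_force: [-0.9, 1.0, 4.7]
width: 0.0003
```

Call:
play_rows:
  plan:
    - [[1,0.0002,0,0,0],[1,0.0003,0,0,0],[1,0.0003,0,0,0]]

```text
clock: 6.75
position: [0.5376, -0.0692, 0.0235]
ee_rot: [0.62, 0.342, 0.618, -0.343]
contact_force: [-1.9, 0.9, 5.8]
width: -0.0003
```

Call:
play_rows:
  plan:
    - [[1,0.0003,0,0,0],[1,0.0005,0,0,0],[1,0.0005,0,0,0]]

```text
clock: 7.05
position: [0.5376, -0.0692, 0.0235]
ee_rot: [0.62, 0.342, 0.617, -0.343]
contact_force: [-1.9, -0.0, 7.1]
width: 0.0001
```

Call:
play_rows:
  plan:
    - [[1,0.0005,0,0,0],[1,0.0008,0,0,0],[1,0.0008,0,0,0],[1,0.0008,0,0,0]]

```text
clock: 7.45
position: [0.5376, -0.0692, 0.0235]
ee_rot: [0.62, 0.342, 0.617, -0.343]
contact_force: [-2.0, 1.0, 9.4]
width: -0.0001
```

Call:
play_rows:
  plan:
    - [[1,0.0009,0,0,0],[1,0.0009,0,0,0],[1,0.0009,0,0,0],[1,0.0009,0,0,0],[1,0.0009,0,0,0],[1,0.0009,0,0,0],[1,0.0009,0,0,0],[1,0.0009,0,0,0],[1,0.0009,0,0,0],[1,0.0009,0,0,0],[1,0.0009,0,0,0],[1,0.0009,0,0,0]]

```text
clock: 8.65
position: [0.5376, -0.0692, 0.0235]
ee_rot: [0.62, 0.342, 0.617, -0.343]
contact_force: [-2.9, 0.8, 10.5]
width: -0.0004
```

Call:
play_rows:
  plan:
    - [[1,0.0009,0,0,0],[1,0.0009,0,0,0],[1,0.0009,0,0,0],[1,0.0009,0,0,0],[1,0.0009,0,0,0],[1,0.0009,0,0,0],[1,0.0009,0,0,0]]

```text
clock: 9.35
position: [0.5376, -0.0692, 0.0235]
ee_rot: [0.62, 0.342, 0.617, -0.343]
contact_force: [-2.2, 0.1, 10.5]
width: 0.0
```

Pressed at about 10 N for just over 2 s. Next I lift straight up, keeping the fingers shut.

Call:
play_rows:
  plan:
    - [[1,-0.001,0,0,0],[1,-0.004,0,0,0],[1,-0.01,0,0,0],[1,-0.02,0,0,0],[1,-0.04,0,0,0],[1,-0.065,0,0,0],[1,-0.09,0,0,0],[1,-0.12,0,0,0],[1,-0.15,0,0,0],[1,-0.17,0,0,0],[1,-0.18,0,0,0],[1,-0.18,0,0,0]]

```text
clock: 10.55
position: [0.5378, -0.0689, 0.2052]
ee_rot: [0.621, 0.343, 0.616, -0.342]
contact_force: [0.5, -0.1, -0.1]
width: -0.0
```

```bash
python3 - <<'E'
from h import *
im,d=manip.get_image("side")
cv2.imwrite("pics/c3.png",cv2.resize(im[165:265,200:340,::-1],None,fx=5,fy=5,interpolation=cv2.INTER_CUBIC))
go([.5365,-.069,.0235],32)
E
```

```text
clock 10.6 pos [ 0.5369 -0.0688  0.2037] F [-0.83 -0.39 -0.67] w 0.0001 q [-0.255  0.24   1.625 -0.002  1.271 -0.814]
R [[0.004, 0.848, 0.53], [-0.003, 0.531, -0.848], [-1.0, 0.002, 0.004]]
shift [ 0.1802 -0.0009 -0.0008]
yaw of y 32.04 turn 0.04
```

View pics/c3.png

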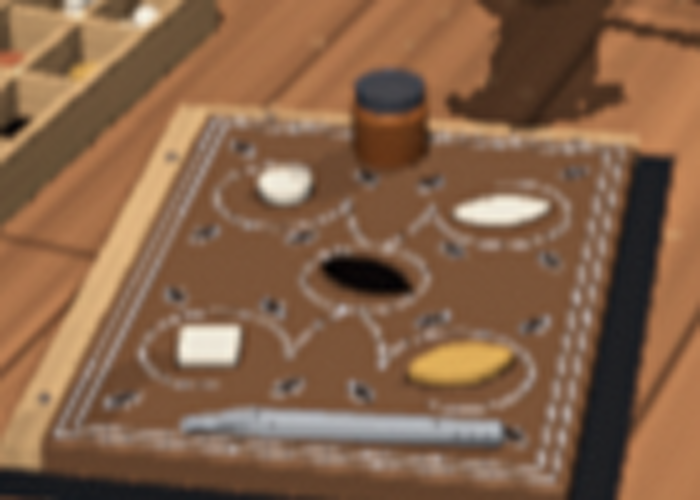

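The white leaf at about (300,207) now lies visibly flatter. The other pieces, the chisel and the jar look unmoved, and the hand is clear.

```bash
python3 -c "
from rig import manip
print(manip.sign_off())"
```

```text
the job is handed in; nothing more can be done
None
```

The white bone leaf is pressed home, and I have handed the job in. I found the leaf in both camera views and pressed it straight down with the fingers shut.

- **Seating:** The leaf slid at about 3 N, then came onto a firm stop with the fingertips at z = 23.5 mm. That matches the expected 1.5 mm above the panel.
- **Hold:** I kept it pressed for a little over 2 s. The force was at least 6 N throughout and about 10 N for most of it. The sideways force reached about 3 N, and the fingertips did not slip.
- **After lifting:** I raised the hand straight up to about 0.20 m, and the force returned to about zero. In the last side picture the leaf lies visibly flatter. The other inlay pieces, the chisel and the jar look unmoved. The hammer and pencil were outside that picture, but the arm never came near the bench on its way over.
- **Measurement difference:** The two cameras disagreed by about 6 mm in y on the leaf's centre. The close-up just before the press showed the fingertips at the middle of the leaf.

The clock was about 10.6 s at hand-in, and no check failed.

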